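Rack the painted wheels, shut the drying drawer and start the dryer

ROBOT

A 6-joint arm with a two-finger parallel gripper is mounted at the origin on the work surface. World frame = base frame: x ahead of the robot, y to its left, z up, the work surface at z = 0. Lengths are in mm, angles in rad, forces in N, time in s.
With the tool pointing down it reaches from about 275 to 750 mm from the base axis. Payload 10.2 kg.
Tool frame: the origin (TCP) lies on the centre line of the jaws, within the pads' length; the fingertips stand 19 mm ahead of it and the grasp point (between the pads) is the TCP; z points along the fingers, y is the line along which they close (so a half turn about z gives the same grasp; the last joint's range is limited). The gripper opens to 85 mm and grips with 20 to 120 N. Pads are 22 mm wide; open, the fingers measure 114 mm over their backs; the gripper's body (76 mm by 85 mm) begins 54 mm behind the grasp point. The pads swing forward as they close: fully open they stand 13 mm farther back than shut.
Start: joints at [0.94, 0.313, 1.498, -0, 1.331, -0.223], TCP at [208.223, 481.949, 250.294] pointing down, gripper open.
Joint ranges: [-2.94, 2.94], [-0.97, 2.17], [0.19, 2.56], [-1.23, 4.37], [0.02, 3.11], [-2.88, 2.88]. Speed limits (rad/s): [2.39, 2.39, 3.01, 3.14, 3.14, 3.14].

INTERFACE

Orientations are given as a unit quaternion [w, x, y, z].
In Python, from plant import env gives the robot as it stands.
- The arm moves only by the tool carry_out, never from a script. Its argument "rows" is a list of rows, each a list of 7 numbers: the turn, a rotation vector about the tool's x, y, z in rad, then the shift along the tool's x, y, z in m, then the opening, from 0 (shut) to 1 (fully open). In form: [[ax, ay, az, tx, ty, tz, gripper], ...]. A call has 1 to 10 rows; each row is the pose to reach, as a shift and turn from the pose commanded when the call began, along the tool's axes at that moment; what a row does not reach only later rows make up. A row lasts 1/10 s, in which the tool goes at most 50 mm and 8.59 degrees, less where a joint would pass 70% of its speed; a pose out of reach is approached as far as the arm can. A call with a gripper value outside its range is refused whole. The fingers move at their own pace and stop on an object; "force" is the grip in N (left out, the last holds). Time passes only in rows, so rows that repeat a pose let the fingers close. It gives the time, the measured TCP pose, the force, the opening and the grip force at its end, in the units of the state.
- env.get_state(): the state, without advancing time (a new reading comes with each control period).
- env.grab_frame(name): name is "scene" or "top"; returns a dict with "img" (384x512x3 uint8, red, green, blue), "K" (3x3 intrinsics, pixels), "origin" and "rotation" of the camera in the world. Camera axes: x right, y down, z forward; pixel columns grow to the right and rows downward; lengths in mm; the calibration is good to about 2 mm. A picture is of the moment at which its call begins. There is no depth.
- env.finish_job(): hands the job in; it is judged then, once.
The state is a dict: "time_s": time; "q": joint angles; "qd": joint speeds; "effort": joint torques, N m; "tool_pos": TCP position; "tcp_rot": TCP orientation; "wrist_force": force on the tool from outside, world axes, zero at the start; "ft_torque": the same for the moment, N m; "grip_width": opening from 0.0 (shut) to 1.0 (fully open); "gripper_force": force on a finger pad.
Only numpy, scipy, OpenCV 4.12 (cv2) and the standard library are available. Lean on these libraries where they do the work, as an engineer would, in place of code of your own. Each camera call takes 0.05 s, during which the arm holds its last target. There are 200 camera calls.

TASK

Put every painted model wheel that stands on a painting stand upright into the divided drawer of the drying cabinet, one stand to a compartment; then push the drawer fully home until it clicks into its catch, and only after that swing the lever on top of the cabinet until it points straight up. Leave the other things on the bench where they are.

Things in the scene. Friction and masses are not known exactly. Their poses are not given: they have to be found in the camera images.
- stand0: model car wheel on a painting stand, 70 mm tall, 0.16 to 0.26 kg, round about its upright z axis: steel foot 48 mm across, 10 mm thick; stem 18 mm across; on top the wheel lying flat: black tyre 44 mm across, 46 to 70 mm above the origin, silver five-spoke face. Grip from above round the tyre. Origin: centre of the foot's underside. Four to six are present
- stand1: model car wheel on a painting stand, 70 mm tall, 0.16 to 0.26 kg, round about its upright z axis: steel foot 48 mm across, 10 mm thick; stem 18 mm across; on top the wheel lying flat: black tyre 44 mm across, 46 to 70 mm above the origin, silver five-spoke face. Grip from above round the tyre. Origin: centre of the foot's underside. Four to six are present
- stand2: model car wheel on a painting stand, 70 mm tall, 0.16 to 0.26 kg, round about its upright z axis: steel foot 48 mm across, 10 mm thick; stem 18 mm across; on top the wheel lying flat: black tyre 44 mm across, 46 to 70 mm above the origin, silver five-spoke face. Grip from above round the tyre. Origin: centre of the foot's underside. Four to six are present
- stand3: model car wheel on a painting stand, 70 mm tall, 0.16 to 0.26 kg, round about its upright z axis: steel foot 48 mm across, 10 mm thick; stem 18 mm across; on top the wheel lying flat: black tyre 44 mm across, 46 to 70 mm above the origin, silver five-spoke face. Grip from above round the tyre. Origin: centre of the foot's underside. Four to six are present
- stand4: model car wheel on a painting stand, 70 mm tall, 0.16 to 0.26 kg, round about its upright z axis: steel foot 48 mm across, 10 mm thick; stem 18 mm across; on top the wheel lying flat: black tyre 44 mm across, 46 to 70 mm above the origin, silver five-spoke face. Grip from above round the tyre. Origin: centre of the foot's underside. Four to six are present
- stand5: model car wheel on a painting stand, 70 mm tall, 0.16 to 0.26 kg, round about its upright z axis: steel foot 48 mm across, 10 mm thick; stem 18 mm across; on top the wheel lying flat: black tyre 44 mm across, 46 to 70 mm above the origin, silver five-spoke face. Grip from above round the tyre. Origin: centre of the foot's underside. Four to six are present
- dryer_drawer (a joint): opening of the orange drawer of the grey drying cabinet, m: 0 fully home, 0.165 fully open; starts 0.145 to 0.16; stays where it is left (friction about 1.2 N); goes home along +x of drawer_floor. In the last 12 mm it meets a spring catch that needs about 8 N; in the last 4 mm the catch pulls it home and holds it
- drawer_floor (a point): centre of the floor of the divided part of the drawer, moving with it; x: the way home (away from the robot), y: left, z: up. Six compartments, 66 mm (x) by 74 mm (y) inside, centred at x = -35, +35 and y = -79, 0, +79 mm; walls 4 mm thick, 34 mm above the floor. Front panel 264 mm wide, outer face at x = -84 mm, top 60 mm above the floor. The floor is 16 mm above the bench
- drawer_handle (a point): middle of the drawer's steel bar handle: bar 10 mm thick, 100 mm long along y, 22 mm out from the front panel, 58 mm above the bench; axes as drawer_floor; moves with the drawer. The cabinet is 270 mm wide, 240 mm deep, 108 mm high, its opening up to 98 mm; at the start both rows lie clear in front of it
- lever (a joint): angle of the lever on top of the cabinet, rad: 0 leans fully left (0.75 rad from upright, towards +y of lever_hinge), 0.75 is straight up, 1.5 leans fully right; starts at 0 to 0.3; it stays where it is left and needs about 2 N at the knob
- lever_knob (a point): centre of the round black knob, 30 mm across, at the end of the 12 mm thick lever; 85 mm from the hinge
- lever_hinge (a point): the lever's hinge, fixed on the cabinet, 130 mm above the bench, 65 mm behind the cabinet's front edge; the lever turns about this point's x axis (x: into the cabinet, y: left, z: up), from +y over the top to -y; joint 0.75 is the lever along +z
- tyre_a: loose black tyre lying flat, 64 mm across, 26 mm high; a bystander, to be left alone. Origin: centre of its underside
- tyre_b: loose black tyre lying flat, 60 mm across, 24 mm high; a bystander, to be left alone. Origin: centre of its underside
- bare_rim: bare silver wheel rim without stand, lying flat, 54 mm across, 28 mm high; a bystander, to be left alone. Origin: centre of its underside
- paint_jar: paint jar, 42 mm across, 45 mm high; a bystander, to be left alone. Origin: centre of its underside
- spray_can: spray can, 52 mm across, 150 mm high; a bystander, to be left alone. Origin: centre of its underside
- thinner: bottle, 60 mm across, 120 mm high; a bystander, to be left alone. Origin: centre of its underside
- brush: brush lying on the bench, 180 mm long; a bystander, to be left alone. Origin: centre of its underside

How it is judged (in metres and radians):
On the way, in this order (a step that is already met when the one before it is completed fails the run):
1. every painted wheel on its stand stands upright in a compartment of the drawer (x of stand0 in the frame of drawer_floor between -0.072 and 0.072 m and y of stand0 in the frame of drawer_floor between -0.118 and 0.118 m and z of stand0 in the frame of drawer_floor between -0.005 and 0.008 m and angle between each of stand0, stand1, stand2, stand3, stand4, stand5's own z axis and vertical below 0.15 rad and x of stand1 in the frame of drawer_floor between -0.072 and 0.072 m and y of stand1 in the frame of drawer_floor between -0.118 and 0.118 m and z of stand1 in the frame of drawer_floor between -0.005 and 0.008 m and x of stand2 in the frame of drawer_floor between -0.072 and 0.072 m and y of stand2 in the frame of drawer_floor between -0.118 and 0.118 m and z of stand2 in the frame of drawer_floor between -0.005 and 0.008 m and x of stand3 in the frame of drawer_floor between -0.072 and 0.072 m and y of stand3 in the frame of drawer_floor between -0.118 and 0.118 m and z of stand3 in the frame of drawer_floor between -0.005 and 0.008 m and x of stand4 in the frame of drawer_floor between -0.072 and 0.072 m and y of stand4 in the frame of drawer_floor between -0.118 and 0.118 m and z of stand4 in the frame of drawer_floor between -0.005 and 0.008 m and x of stand5 in the frame of drawer_floor between -0.072 and 0.072 m and y of stand5 in the frame of drawer_floor between -0.118 and 0.118 m and z of stand5 in the frame of drawer_floor between -0.005 and 0.008 m), for 0.2 s.
2. the drawer is fully home, with the wheels in it (all of step 1 and value of joint dryer_drawer below 0.003 m), for 0.3 s.
3. the lever points straight up, with the drawer home (value of joint lever between 0.62 and 0.88 rad and value of joint dryer_drawer below 0.003 m), for 0.2 s.
At the end, for the whole second after the job is handed in: every stand that is present stands upright (within 0.15 rad) with its foot on the floor of a drawer compartment (origin within 8 mm of the floor's height), the drawer is within 3 mm of home, and the lever is upright within 0.13 rad (joint 0.62 to 0.88) (all of step 1 and all of step 3); the robot touches nothing.
It fails at once if a bystander (loose tyre, bare rim, paint jar, spray can, thinner bottle or brush) is shifted by more than 6 cm (distance of any of tyre_a, tyre_b, bare_rim, paint_jar, spray_can, thinner, brush from where it was at the start of the episode above 0.06 m).
Of stand0, stand1, stand2, stand3, stand4, stand5 only 4 to 6 are there at a start; the rules pass over those that are not, and their reading is None.
At some moment in a run one of stand0, stand1, stand2, stand3, stand4, stand5 may be knocked a few centimetres aside while the robot is not near it.
It also fails if it takes over 200 s, if anything falls off the work surface, if the arm or the gripper's body presses on something with over 40 N, if the wrist force passes 120 N, or if a joint passes its speed limit or range.

## Working session

There is one attempt and no reset: what is moved stays moved. The work goes in short steps, Python scripts to look and compute and a tool call to move; the robot and the scene stay as the last step left them, time stands still between calls to the robot, and variables do not carry over. Pictures are saved under pics/ and viewed, at most 14 in all, crops included, and the job is handed in when it is done.

Besides the shell and the picture viewer there is one more tool, called in YAML: its name, and indented under it one key for each argument. carry_out: Moves the arm, as the interface text tells. Its arguments: {"type":"object","properties":{"rows":{"type":"array"},"force":{"type":"number"}},"required":["rows"]}

```bash
mkdir -p pics; ls; python3 - <<'E'
from plant import env
import cv2
s=env.get_state(); print({k:(v if not hasattr(v,'round') else v) for k,v in s.items()})
for n in("scene","top"):
    f=env.grab_frame(n); cv2.imwrite(f'pics/{n}0.png',f["img"][:,:,::-1]); print(n,f["K"],f["origin"],f["rotation"])
E
```

```text
pics
{'time_s': 0.0, 'q': array([ 9.39612384e-01,  3.13381701e-01,  1.49841538e+00,  2.38195282e-05,
        1.33098456e+00, -2.23412588e-01]), 'qd': array([-5.96505071e-04,  7.74521285e-04, -9.65971628e-05,  1.48314770e-03,
       -1.28441771e-03, -2.18844712e-04]), 'effort': array([-2.92188670e-04, -4.12271011e+01, -2.59738612e+01, -2.27049891e-04,
        4.18175507e-03, -2.14848188e-05]), 'tool_pos': array([208.07306543, 481.76324909, 249.77817399]), 'tcp_rot': array([-2.56895007e-04,  2.02478785e-01,  9.79286469e-01, -5.36251809e-04]), 'wrist_force': array([-0.19002861, -0.65790765, -0.72660698]), 'ft_torque': array([ 0.04663722,  0.00912839, -0.03201913]), 'gripper_force': 0.0, 'grip_width': 1.0011573209532758}
scene [[415.81740553   0.         253.24857078]
 [  0.         415.81740553 194.47488969]
 [  0.           0.           1.        ]] [1278.32198129 -210.7576866  1052.15384004] [-0.27607577  0.74894325  0.56525928 -0.20820212]
top [[370.97140462   0.         255.37539176]
 [  0.         370.97140462 193.52496727]
 [  0.           0.           1.        ]] [ 287.13248373  -11.1636167  1414.75162821] [ 0.06659757 -0.70291759  0.70531577 -0.06325581]
```

View pics/scene0.png

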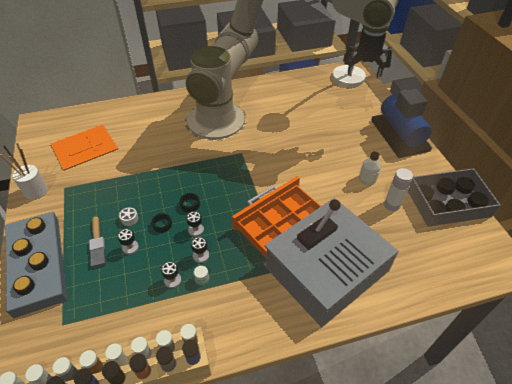

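View pics/top0.png

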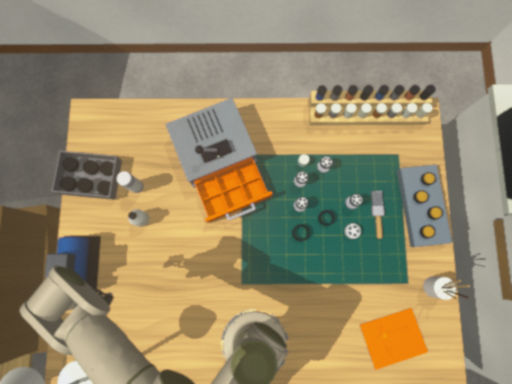

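The scene shows four stands, at scene pixels (127,238), (194,222), (199,245) and (170,272). The bare rim is at (128,214). In the top view the stands are at (355,201), (302,203), (302,179) and (325,163), and the rim is at (353,231). The drawer is open and yawed, with its handle at about (241,212) in top.

```bash
cat > h.py <<'E'
import numpy as np, cv2
from scipy.spatial.transform import Rotation as R
from plant import env
def rot(q): return R.from_quat([q[1],q[2],q[3],q[0]])
def grab(n):
    f=env.grab_frame(n); f["R"]=rot(f["rotation"]).as_matrix(); f["o"]=np.array(f["origin"]); return f
def ray(f,p):
    d=f["R"]@np.linalg.inv(f["K"])@np.array([p[0],p[1],1.]); return d/np.linalg.norm(d)
def plane(f,p,z):
    d=ray(f,p); return f["o"]+d*(z-f["o"][2])/d[2]
def tri(f,p,g,q):
    a,b=ray(f,p),ray(g,q); s=np.linalg.lstsq(np.c_[a,-b],g["o"]-f["o"],rcond=None)[0]
    A,B=f["o"]+a*s[0],g["o"]+b*s[1]; return (A+B)/2,np.linalg.norm(A-B)
def proj(f,P):
    c=f["K"]@(f["R"].T@(np.array(P,float)-f["o"])); return c[:2]/c[2]
def blobs(f,box,lo,hi,amin=10,k=None):
    x0,y0,x1,y1=box; h=cv2.cvtColor(f["img"],cv2.COLOR_RGB2HSV)
    m=np.zeros(h.shape[:2],np.uint8); m[y0:y1,x0:x1]=cv2.inRange(h,lo,hi)[y0:y1,x0:x1]
    if k: m=cv2.morphologyEx(m,cv2.MORPH_CLOSE,np.ones((k,k)))
    n,l,st,c=cv2.connectedComponentsWithStats(m)
    return [(c[i].round(1),st[i]) for i in range(1,n) if st[i][4]>=amin]
E
python3 - <<'E'
from h import *
t,s=grab("top"),grab("scene")
for f,b,n in((t,(275,148,390,245),"top"),(s,(85,180,240,300),"scene")):
    print(n)
    for c,st in blobs(f,b,(0,0,120),(180,70,255),8,3): print(c,st, plane(f,c,70).round(0))
    x0,y0,x1,y1=b; cv2.imwrite(f"pics/{n}c.png",cv2.resize(f["img"][y0:y1,x0:x1,::-1],None,fx=5,fy=5,interpolation=cv2.INTER_CUBIC))
a=cv2.resize(t["img"][95:225,160:280,::-1],None,fx=4,fy=4,interpolation=cv2.INTER_CUBIC)
b=cv2.resize(s["img"][170:300,225:400,::-1],None,fx=4,fy=4,interpolation=cv2.INTER_CUBIC)
cv2.imwrite("pics/drt.png",a);cv2.imwrite("pics/drs.png",b)
E
```

```text
top
[283. 155.] [279 155   9   1   9] [ 684. -109.   70.]
[302.9 159.5] [297 154  13  13 136] [ 666. -184.   70.]
[324.3 164. ] [317 155  16  18 184] [ 649. -263.   70.]
[300.3 178.8] [293 171  15  16 165] [ 592. -172.   70.]
[377.3 203.8] [372 190  13  28 269] [ 497. -452.   70.]
[353.1 201. ] [345 194  17  15 188] [ 508. -364.   70.]
[300.  204.1] [293 197  15  15 162] [ 497. -169.   70.]
[352.3 230.7] [344 223  17  16 220] [ 399. -355.   70.]
scene
[127.8 213.8] [119 207  19  14 209] [ 443. -362.   70.]
[193.2 216.3] [187 212  13  10 105] [ 506. -176.   70.]
[198.4 238.2] [192 225  14  24 185] [ 587. -176.   70.]
[124.8 234.2] [118 229  14  11 118] [ 516. -376.   70.]
[ 96.1 242.8] [ 89 237  15  13 150] [ 524. -457.   70.]
[131.8 247.4] [123 241  15  12  85] [ 567. -361.   70.]
[203.9 256.4] [198 250  11  12  71] [ 651. -173.   70.]
[168.6 267.7] [162 262  14  12 142] [ 660. -272.   70.]
[200.9 271.6] [193 265  16  14 160] [ 696. -190.   70.]
[173.9 281.4] [165 274  16  13  99] [ 705. -264.   70.]
```

View pics/topc.png

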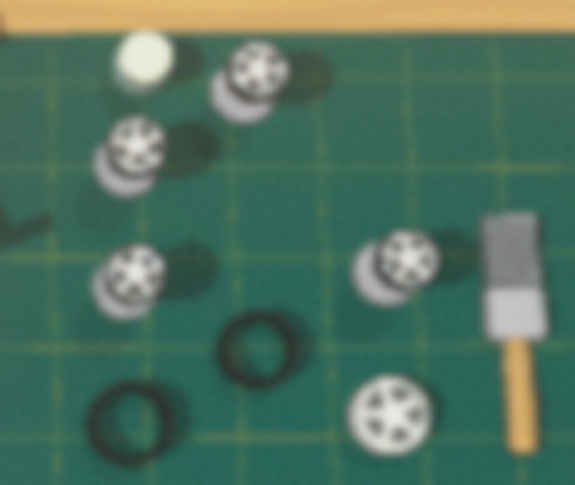

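View pics/scenec.png

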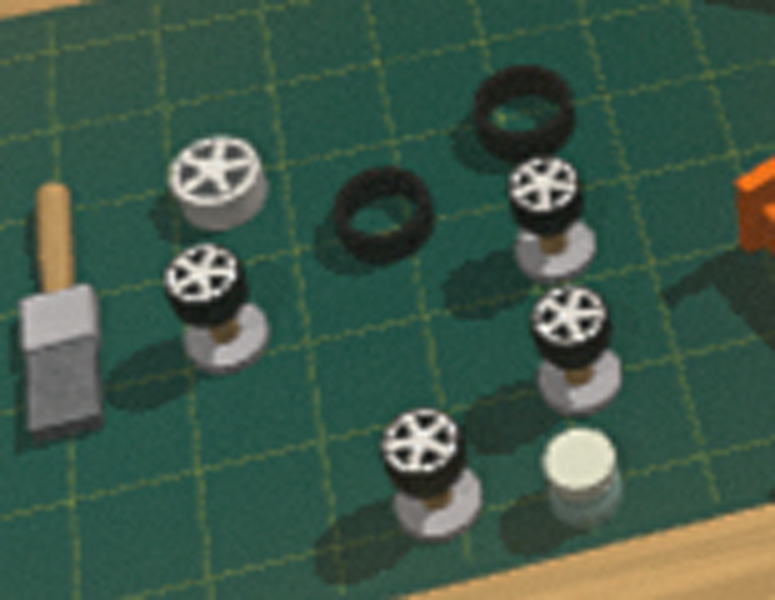

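View pics/drt.png

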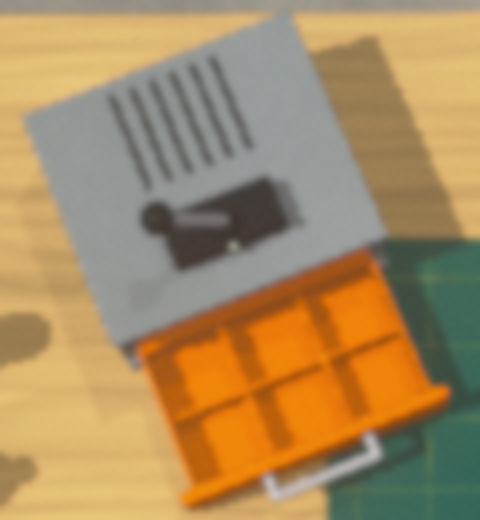

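View pics/drs.png

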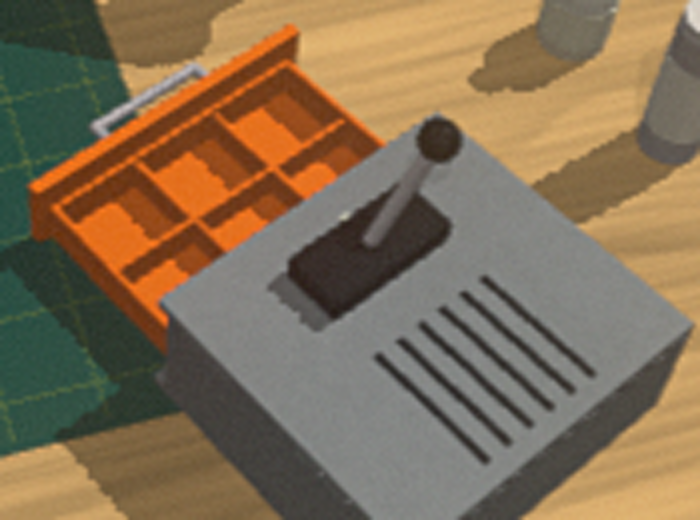

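The crops give these positions. Wheel faces in the top crop are A(258,68), B(136,145), C(134,273) and D(408,258); in the scene crop they are A(421,441), B(569,315), C(545,184) and D(204,273). All six drawer compartments are empty and clear of the cabinet. The divider crossings are at (255,388) and (330,358) in the top drawer crop, and the lever leans left with its knob at (157,217).

```bash
python3 - <<'E'
from h import *
t,s=grab("top"),grab("scene")
T=lambda p,k,o:[o[i]+(p[i]+.5)/k-.5 for i in(0,1)]
print("stands")
for n,p,q in(("A",(258,68),(421,441)),("B",(136,145),(569,315)),("C",(134,273),(545,184)),("D",(408,258),(204,273)),("jar",(145,57),(580,460)),("rim",(390,415),(217,172)),("tb",(258,349),(384,210)),("ta",(130,421),(525,108))):
    P,e=tri(t,T(p,5,(275,148)),s,T(q,5,(85,180)));print(n,P.round(1),round(e,1))
print("drawer")
D=lambda p:T(p,4,(160,95)); S=lambda p:T(p,4,(225,170))
for n,p,q in(("x0y+",(255,388),(275,172)),("x0y-",(330,358),(193,218)),("cabFL",(118,345),(437,118)),("cabFR",(385,238),(165,305)),("cabBL",(25,118),(692,325)),("knob",(157,217),(440,139)),("panelL",(186,498),(297,32)),("panelR",(446,390),(35,190)),("hndL",(274,492),(203,70)),("hndR",(378,453),(97,126)),("wallL",(395,335),(125,275)),("wallR",(180,420),(345,122))):
    P,e=tri(t,D(p),s,S(q));print(n,P.round(1),round(e,1), "top@z", [plane(t,D(p),z).round(0)[:2] for z in(50,76,108)])
E
```

```text
stands
A [ 659.7 -271.1   68.7] 0.4
B [ 601.  -178.4   68. ] 0.7
C [ 504.6 -174.4   67.4] 0.4
D [ 515.  -375.4   68.2] 0.7
jar [ 677.  -190.4   39. ] 0.0
rim [ 403.6 -368.5   22.3] 0.1
tb [ 454.7 -273.    13.4] 0.6
ta [ 400.2 -174.1   16.7] 0.7
drawer
x0y+ [552.  120.4  39.7] 9.5 top@z [array([549., 115.]), array([544., 112.]), array([538., 109.])]
x0y- [579.3  47.5  43.2] 5.3 top@z [array([577.,  45.]), array([572.,  44.]), array([565.,  42.])]
cabFL [580.1 237.   99.2] 3.4 top@z [array([590., 245.]), array([585., 240.]), array([578., 234.])]
cabFR [680.8  -5.9  95.7] 3.3 top@z [array([694.,  -7.]), array([686.,  -7.]), array([677.,  -8.])]
cabBL [797.  329.6 101.4] 2.8 top@z [array([816., 342.]), array([806., 335.]), array([794., 327.])]
knob [669.5 187.  197.4] 0.3 top@z [array([716., 211.]), array([708., 207.]), array([698., 201.])]
panelL [443.9 177.3  69.6] 5.4 top@z [array([445., 177.]), array([442., 174.]), array([439., 169.])]
panelR [542.2 -62.5  71. ] 1.4 top@z [array([546., -64.]), array([541., -63.]), array([535., -62.])]
hndL [450.5  97.3  55.6] 3.6 top@z [array([451.,  96.]), array([448.,  94.]), array([444.,  91.])]
hndR [485.7   0.5  58.6] 1.8 top@z [array([487.,  -0.]), array([483.,  -0.]), array([478.,  -1.])]
wallL [604.8 -13.6  28.1] 6.3 top@z [array([599., -17.]), array([593., -16.]), array([586., -16.])]
wallR [521.3 190.   41.5] 8.8 top@z [array([519., 184.]), array([514., 181.]), array([509., 176.])]
```

```bash
python3 - <<'E'
from h import *
t,s=grab("top"),grab("scene")
psi=.393; c=np.array([566.5,89.]);
ex=np.array([np.cos(psi),np.sin(psi)]);ey=np.array([-ex[1],ex[0]])
W=lambda x,y,z:[*(c+x*ex+y*ey),z]
out=[]
for f,o,w in((t,(190,150),(85,75)),(s,(228,175),(100,85))):
    k=7 if f is t else 6
    im=cv2.resize(f["img"][o[1]:o[1]+w[1],o[0]:o[0]+w[0],::-1],None,fx=k,fy=k,interpolation=cv2.INTER_CUBIC)
    for x,y,z,col in [(x,y,50,(255,0,0)) for x in(-70,0,70) for y in(-118,-39.5,39.5,118)]+[(-84,132,76,(0,255,0)),(-84,-132,76,(0,255,0)),(-106,50,58,(0,0,255)),(-106,-50,58,(0,0,255))]:
        u=(proj(f,W(x,y,z))-o+.5)*k-.5; cv2.circle(im,tuple(int(v) for v in u.round()),3,col,-1)
    out.append(im)
cv2.imwrite("pics/o1.png",out[0]);cv2.imwrite("pics/o2.png",out[1])
E
```

```text
(no output)
```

View pics/o1.png

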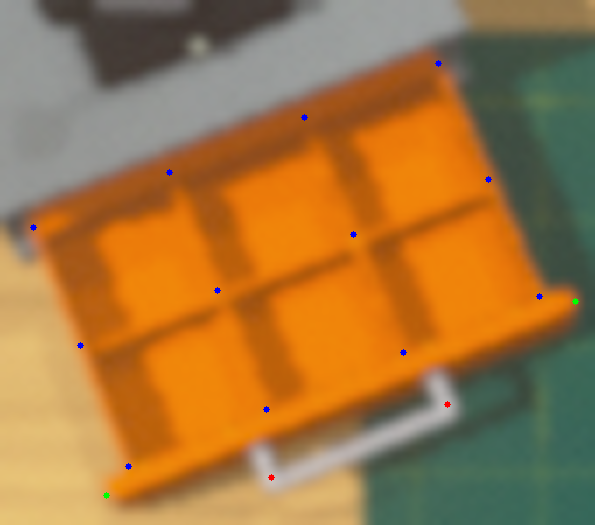

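View pics/o2.png

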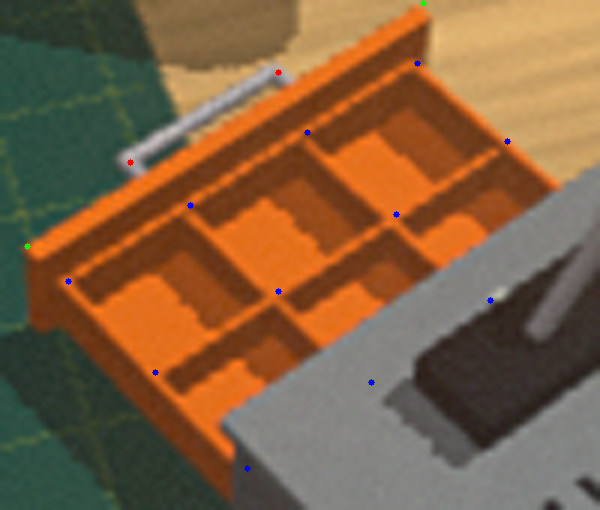

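The overlay agrees to within about 3 mm once the shadows beside the walls are allowed for. I take the drawer centre as (567, 87), yaw 0.393 rad. The stands' measured top height is 68 mm, against 70 mm in the text.

carry_out:
  rows:
    - [0,0,1.2,-0.27,-0.24,0.02,1]
    - [0,0,1.2,-0.27,-0.24,0.02,1]
    - [0,0,1.2,-0.27,-0.24,0.02,1]
    - [0,0,1.2,-0.27,-0.24,0.02,1]
    - [0,0,1.2,-0.27,-0.24,0.02,1]
    - [0,0,1.2,-0.27,-0.24,0.02,1]
    - [0,0,1.2,-0.27,-0.24,0.02,1]
    - [0,0,1.2,-0.27,-0.24,0.02,1]
    - [0,0,1.2,-0.27,-0.24,0.02,1]
    - [0,0,1.2,-0.27,-0.24,0.02,1]
  force: 40

```text
time_s: 1.4
tool_pos: [360.7, 155.0, 230.4]
tcp_rot: [-0.0, 0.719, 0.695, 0.0]
wrist_force: [-0.2, 0.3, -0.2]
grip_width: 1.003
gripper_force: 0.0
```

```bash
cat >> h.py <<'E'
PSI=.393
def row(P,yaw=-np.pi/2+PSI):
    "tool pointing down, tool y at angle yaw -> shift and turn from the present pose"
    st=env.get_state(); r=rot(st["tcp_rot"]); y=np.array([np.cos(yaw),np.sin(yaw),0]); z=np.array([0,0,-1.])
    G=R.from_matrix(np.c_[np.cross(y,z),y,z])
    print("t",round(st["time_s"],2),"pos",st["tool_pos"].round(1),"q",st["q"].round(2),"F",st["wrist_force"].round(1),"w",round(st["grip_width"],2))
    print("turn",(r.inv()*G).as_rotvec().round(3),"shift",(r.inv().apply(np.array(P)-st["tool_pos"])/1000).round(4))
E
python3 -c "
from h import *
row([504.6,-174.4,200])"
```

```text
t 1.4 pos [360.7 155.  230.4] q [0.1  0.03 1.89 0.   1.22 0.14] F [-0.2  0.3 -0.2] w 1.0
turn [-0.    -0.     1.145] shift [-0.3244  0.1547  0.0303]
```

carry_out:
  rows:
    - [0,0,1.145,-0.3244,0.1547,0.0304,1]
    - [0,0,1.145,-0.3244,0.1547,0.0304,1]
    - [0,0,1.145,-0.3244,0.1547,0.0304,1]
    - [0,0,1.145,-0.3244,0.1547,0.0304,1]
    - [0,0,1.145,-0.3244,0.1547,0.0304,1]
    - [0,0,1.145,-0.3244,0.1547,0.0304,1]
    - [0,0,1.145,-0.3244,0.1547,0.0304,1]
    - [0,0,1.145,-0.3244,0.1547,0.0304,1]
    - [0,0,1.145,-0.3244,0.1547,0.0304,1]
    - [0,0,1.145,-0.3244,0.1547,0.0304,1]

```text
time_s: 2.4
tool_pos: [503.6, -173.5, 199.8]
tcp_rot: [-0.0, 0.981, 0.196, -0.0]
wrist_force: [0.1, 0.8, 0.5]
grip_width: 1.0
gripper_force: 0.0
```

```bash
python3 - <<'E'
from h import *
row([504.6,-174.4,62])
s=grab("scene")
for c,st in blobs(s,(85,180,240,300),(0,0,120),(180,70,255),60,3): print(c,st)
cv2.imwrite("pics/c1.png",cv2.resize(s["img"][150:310,80:400,::-1],None,fx=2,fy=2))
E
```

```text
t 2.4 pos [ 503.6 -173.5  199.8] q [-0.55  0.37  1.55  0.    1.22  0.62] F [0.1 0.8 0.5] w 1.0
turn [-0.001  0.     0.002] shift [0.0006 0.0013 0.1378]
[127.2 214.1] [119 208  17  13 119]
[193.2 216.3] [187 212  13  10 105]
[198.4 238.2] [192 225  14  24 186]
[124.  234.4] [119 229  13  11  85]
[ 95.1 243.1] [ 90 238  12  12 107]
[130.9 247.6] [123 241  15  12  97]
[203.9 256.3] [198 250  11  12  72]
[168.6 267.7] [162 262  14  12 143]
[201.  271.8] [193 265  16  16 169]
[173.5 281.3] [165 274  16  13 108]
```

Nothing has moved. Next I descend on C, grip it and lift.

carry_out:
  rows:
    - [0,0,0,0,0.0005,0.04,1]
    - [0,0,0,0,0.0005,0.08,1]
    - [0,0,0,0,0.0005,0.11,1]
    - [0,0,0,0,0.0005,0.138,1]
    - [0,0,0,0,0.0005,0.138,1]
    - [0,0,0,0,0.0005,0.138,0]
    - [0,0,0,0,0.0005,0.138,0]
    - [0,0,0,0,0.0005,0.138,0]
    - [0,0,0,0,0.0005,0.138,0]
    - [0,0,0,0,0.0005,0.138,0]
  force: 40

```text
time_s: 3.45
tool_pos: [504.4, -175.9, 63.7]
tcp_rot: [0.001, 0.981, 0.193, 0.001]
wrist_force: [-1.3, 2.5, 6.9]
grip_width: 0.501
gripper_force: 39.9
```

carry_out:
  rows:
    - [0,0,0,0,0,0,0]
    - [0,0,0,0,0,-0.02,0]
    - [0,0,0,0,0,-0.05,0]
    - [0,0,0,0,0,-0.09,0]
    - [0,0,0,0,0,-0.138,0]
    - [0,0,0,0,0,-0.138,0]
    - [0,0,0,0,0,-0.138,0]

```text
time_s: 4.15
tool_pos: [503.7, -175.8, 200.6]
tcp_rot: [0.001, 0.981, 0.193, 0.001]
wrist_force: [-0.6, -0.1, -3.0]
grip_width: 0.5
gripper_force: 41.9
```

```bash
cat >> h.py <<'E'
C0=np.array([567.,87.])
def comp(x,y,z):
    ex=np.array([np.cos(PSI),np.sin(PSI)]); ey=np.array([-ex[1],ex[0]]); return [*(C0+x*ex+y*ey),z]
E
python3 -c "
from h import *
row(comp(35,79,200))"
```

```text
t 4.15 pos [ 503.7 -175.8  200.6] q [-0.56  0.37  1.55 -0.    1.22  0.63] F [-0.6 -0.1 -3. ] w 0.5
turn [ 0.001 -0.001 -0.004] shift [ 0.193  -0.2982  0.0004]
```

carry_out:
  rows:
    - [0,0,0,0.03,-0.04,0,0]
    - [0,0,0,0.06,-0.08,0,0]
    - [0,0,0,0.09,-0.12,0,0]
    - [0,0,0,0.11,-0.16,0,0]
    - [0,0,0,0.14,-0.21,0,0]
    - [0,0,0,0.17,-0.26,0,0]
    - [0,0,0,0.193,-0.298,0,0]
    - [0,0,0,0.193,-0.298,0,0]
    - [0,0,0,0.193,-0.298,0,0]

```text
time_s: 5.05
tool_pos: [568.5, 174.5, 197.9]
tcp_rot: [-0.0, 0.981, 0.195, -0.002]
wrist_force: [0.3, -0.7, -2.9]
grip_width: 0.497
gripper_force: 41.9
```

```bash
python3 - <<'E'
from h import *
row(comp(35,79,80))
t=grab("top"); s=grab("scene"); 
a=cv2.resize(t["img"][150:225,185:285,::-1],None,fx=4,fy=4,interpolation=cv2.INTER_CUBIC)
b=cv2.resize(s["img"][160:260,225:325,::-1],None,fx=4,fy=4,interpolation=cv2.INTER_CUBIC)
cv2.imwrite("pics/p1.png",np.vstack([a,b])[:600] if 0 else np.hstack([np.vstack([a,np.zeros((100,400,3),np.uint8)]),b]))
E
```

```text
t 5.05 pos [568.5 174.5 197.9] q [ 0.1   0.51  1.35 -0.    1.29  1.28] F [ 0.3 -0.7 -2.9] w 0.5
turn [-0.001  0.003 -0.001] shift [0.0005 0.0014 0.1179]
```

View pics/p1.png

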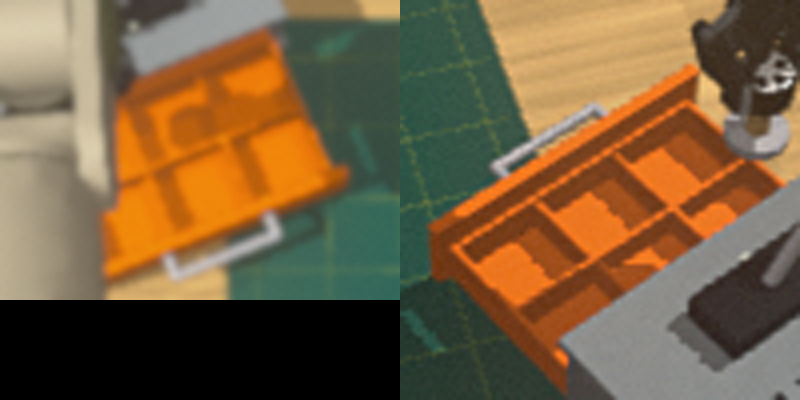

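The stand hangs upright in the jaws above the drawer, with its foot at about scene crop (757,135). I descend.

carry_out:
  rows:
    - [0,0,0,0,0.001,0.03,0]
    - [0,0,0,0,0.001,0.06,0]
    - [0,0,0,0,0.001,0.085,0]
    - [0,0,0,0,0.001,0.1,0]
    - [0,0,0,0,0.001,0.11,0]
    - [0,0,0,0,0.001,0.116,0]
    - [0,0,0,0,0.001,0.116,0]

```text
time_s: 5.85
tool_pos: [569.6, 171.4, 83.6]
tcp_rot: [-0.0, 0.981, 0.193, -0.0]
wrist_force: [-0.1, -0.6, -2.2]
grip_width: 0.506
gripper_force: 41.9
```

```bash
python3 - <<'E'
from h import *
row(comp(35,79,79))
s=grab("scene"); 
cv2.imwrite("pics/p2.png",cv2.resize(s["img"][170:250,240:360,::-1],None,fx=5,fy=5,interpolation=cv2.INTER_CUBIC))
E
```

```text
t 5.85 pos [569.6 171.4  83.6] q [ 0.1   0.64  1.47 -0.    1.04  1.28] F [-0.1 -0.6 -2.2] w 0.51
turn [-0.     0.001 -0.005] shift [ 0.0002 -0.002   0.0046]
```

View pics/p2.png

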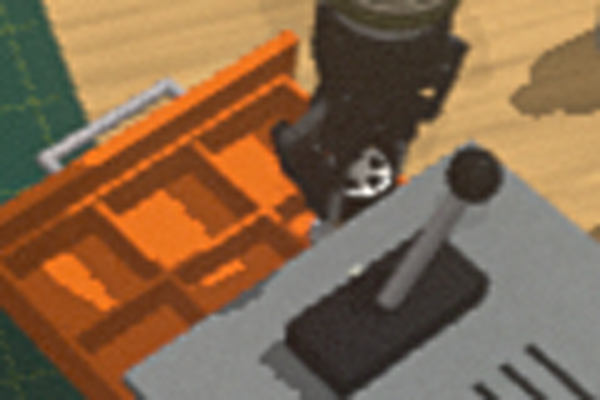

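The foot is inside the compartment without contact; the wheel shows at (365,172). I lower the rest of the way, release and lift.

carry_out:
  rows:
    - [0,0,0,0,0,0.002,0]
    - [0,0,0,0,0,0.004,0]
    - [0,0,0,0,0,0.004,0]
    - [0,0,0,0,0,0.004,0.75]
    - [0,0,0,0,0,0.004,0.75]
    - [0,0,0,0,0,0.004,0.75]
    - [0,0,0,0,0,-0.03,0.75]
    - [0,0,0,0,0,-0.07,0.75]
    - [0,0,0,0,0,-0.117,0.75]
    - [0,0,0,0,0,-0.117,0.75]

```text
time_s: 6.9
tool_pos: [572.0, 172.5, 207.7]
tcp_rot: [0.001, 0.981, 0.193, 0.006]
wrist_force: [0.3, 0.0, 0.8]
grip_width: 0.749
gripper_force: 0.0
```

```bash
python3 -c "
from h import *
row([601,-178.4,200])"
```

```text
t 6.9 pos [572.  172.5 207.7] q [0.1  0.5  1.34 0.   1.29 1.28] F [0.3 0.  0.8] w 0.75
turn [ 0.003 -0.011 -0.004] shift [-0.1063  0.3357  0.0076]
```

carry_out:
  rows:
    - [0,0,0,-0.107,0.335,0,1]
    - [0,0,0,-0.107,0.335,0,1]
    - [0,0,0,-0.107,0.335,0,1]
    - [0,0,0,-0.107,0.335,0,1]
    - [0,0,0,-0.107,0.335,0,1]
    - [0,0,0,-0.107,0.335,0,1]
    - [0,0,0,-0.107,0.335,0,1]
    - [0,0,0,-0.107,0.335,0,1]
    - [0,0,0,-0.107,0.335,0,1]
    - [0,0,0,-0.107,0.335,0,1]

```text
time_s: 7.9
tool_pos: [597.7, -177.4, 200.8]
tcp_rot: [-0.0, 0.981, 0.194, -0.0]
wrist_force: [-0.6, 1.2, -0.2]
grip_width: 0.998
gripper_force: 0.0
```

```bash
python3 - <<'E'
from h import *
row([601,-178.4,62])
s=grab("scene"); t=grab("top")
for c,st in blobs(s,(85,180,240,300),(0,0,120),(180,70,255),60,3): print(c,st)
print("top")
for c,st in blobs(t,(190,150,390,245),(0,0,120),(180,70,255),60,3): print(c,st)
a=cv2.resize(t["img"][145:225,170:290,::-1],None,fx=5,fy=5,interpolation=cv2.INTER_CUBIC)
cv2.imwrite("pics/p3.png",a)
E
```

```text
t 7.9 pos [ 597.7 -177.4  200.8] q [-0.48  0.57  1.25  0.    1.33  0.7 ] F [-0.6  1.2 -0.2] w 1.0
turn [-0.     0.    -0.003] shift [0.0027 0.0023 0.1388]
[127.1 214. ] [119 208  17  13 115]
[124.  234.5] [119 229  13  11  83]
[198.3 242.5] [192 237  14  12 120]
[ 93.8 243.7] [ 90 239  12  11  79]
[131.  247.6] [123 241  15  12  96]
[203.9 256.3] [198 250  11  12  72]
[168.6 267.7] [162 262  14  12 143]
[200.9 271.6] [193 265  16  15 162]
[173.5 281.5] [165 274  16  13 105]
top
[215.  162.2] [190 150  67  32 890]
[293.1 196. ] [ 249  150   94   95 4500]
[207.7 186.1] [201 179  14  15 149]
[351.6 201.6] [345 195  15  14  93]
[241.1 212.5] [226 203  30  17 132]
[377.9 210.2] [374 206   9  10  77]
[208.9 234.7] [190 218  56  27 845]
[352.4 231. ] [346 224  14  14 137]
```

View pics/p3.png

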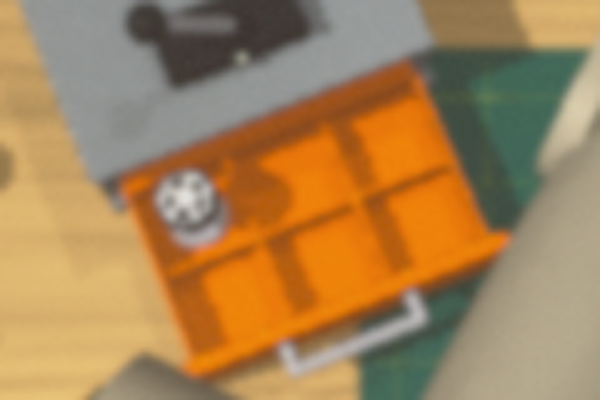

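Stand C is upright in the back-left compartment (crop 190,205). Stand B comes next.

carry_out:
  rows:
    - [0,0,0,0.0025,0.0015,0.04,1]
    - [0,0,0,0.0025,0.0015,0.08,1]
    - [0,0,0,0.0025,0.0015,0.11,1]
    - [0,0,0,0.0025,0.0015,0.138,1]
    - [0,0,0,0.0025,0.0015,0.138,1]
    - [0,0,0,0.0025,0.0015,0.138,0]
    - [0,0,0,0.0025,0.0015,0.138,0]
    - [0,0,0,0.0025,0.0015,0.138,0]
    - [0,0,0,0.0025,0.0015,0.138,0]
    - [0,0,0,0.0025,0.0015,0.138,0]
  force: 40

```text
time_s: 9.0
tool_pos: [601.3, -179.0, 64.9]
tcp_rot: [0.001, 0.981, 0.193, 0.001]
wrist_force: [-0.9, 2.0, 5.6]
grip_width: 0.503
gripper_force: 40.2
```

carry_out:
  rows:
    - [0,0,0,0,0,0,0]
    - [0,0,0,0,0,-0.02,0]
    - [0,0,0,0,0,-0.05,0]
    - [0,0,0,0,0,-0.09,0]
    - [0,0,0,0,0,-0.138,0]
    - [0,0,0,0,0,-0.138,0]
    - [0,0,0,0,0,-0.138,0]

```text
time_s: 9.7
tool_pos: [600.6, -178.8, 202.0]
tcp_rot: [0.001, 0.981, 0.193, 0.001]
wrist_force: [-0.2, -0.5, -2.2]
grip_width: 0.499
gripper_force: 41.5
```

```bash
python3 -c "
from h import *
row(comp(36,-79,200))"
```

```text
t 9.7 pos [ 600.6 -178.8  202. ] q [-0.48  0.57  1.24 -0.    1.33  0.71] F [-0.2 -0.5 -2.2] w 0.5
turn [ 0.002 -0.001 -0.004] shift [ 0.106  -0.1799  0.0019]
```

carry_out:
  rows:
    - [0,0,0,0.02,-0.035,0,0]
    - [0,0,0,0.05,-0.08,0,0]
    - [0,0,0,0.075,-0.125,0,0]
    - [0,0,0,0.095,-0.16,0,0]
    - [0,0,0,0.106,-0.18,0,0]
    - [0,0,0,0.106,-0.18,0,0]
    - [0,0,0,0.106,-0.18,0,0]
    - [0,0,0,0.106,-0.18,0,0]

```text
time_s: 10.5
tool_pos: [630.1, 26.9, 200.1]
tcp_rot: [-0.0, 0.981, 0.193, -0.001]
wrist_force: [-0.8, 0.0, -1.5]
grip_width: 0.5
gripper_force: 41.4
```

```bash
python3 -c "
from h import *
row(comp(36,-79,81))"
```

```text
t 10.5 pos [630.1  26.9 200.1] q [-0.14  0.59  1.22 -0.    1.34  1.04] F [-0.8  0.  -1.5] w 0.5
turn [-0.001  0.001 -0.005] shift [ 0.0009 -0.0007  0.1191]
```

carry_out:
  rows:
    - [0,0,0,0.001,-0.001,0.03,0]
    - [0,0,0,0.001,-0.001,0.06,0]
    - [0,0,0,0.001,-0.001,0.085,0]
    - [0,0,0,0.001,-0.001,0.1,0]
    - [0,0,0,0.001,-0.001,0.11,0]
    - [0,0,0,0.001,-0.001,0.115,0]
    - [0,0,0,0.001,-0.001,0.119,0]
    - [0,0,0,0.001,-0.001,0.119,0]

```text
time_s: 11.3
tool_pos: [631.1, 29.2, 82.2]
tcp_rot: [0.0, 0.981, 0.193, 0.0]
wrist_force: [-1.1, -0.6, -1.6]
grip_width: 0.501
gripper_force: 41.5
```

carry_out:
  rows:
    - [0,0,0,0,0,0.001,0]
    - [0,0,0,0,0,0.001,0.75]
    - [0,0,0,0,0,0.001,0.75]
    - [0,0,0,0,0,0.001,0.75]
    - [0,0,0,0,0,-0.03,0.75]
    - [0,0,0,0,0,-0.07,0.75]
    - [0,0,0,0,0,-0.119,0.75]
    - [0,0,0,0,0,-0.119,0.75]
    - [0,0,0,0,0,-0.119,0.75]

```text
time_s: 12.2
tool_pos: [631.2, 29.2, 201.9]
tcp_rot: [0.0, 0.981, 0.193, 0.001]
wrist_force: [0.1, 0.4, -1.2]
grip_width: 0.75
gripper_force: 0.0
```

```bash
python3 -c "
from h import *
row([515,-375.4,200])
row([659.7,-271.1,200])"
```

```text
t 12.2 pos [631.2  29.2 201.9] q [-0.14  0.59  1.22  0.    1.34  1.04] F [ 0.1  0.4 -1.2] w 0.75
turn [ 0.001 -0.002 -0.004] shift [-0.2609  0.3304  0.0018]
t 12.2 pos [631.2  29.2 201.9] q [-0.14  0.59  1.22  0.    1.34  1.04] F [ 0.1  0.4 -1.2] w 0.75
turn [ 0.001 -0.002 -0.004] shift [-0.0875  0.2887  0.0021]
```

carry_out:
  rows:
    - [0,0,0,-0.261,0.33,0,1]
    - [0,0,0,-0.261,0.33,0,1]
    - [0,0,0,-0.261,0.33,0,1]
    - [0,0,0,-0.261,0.33,0,1]
    - [0,0,0,-0.261,0.33,0,1]
    - [0,0,0,-0.261,0.33,0,1]
    - [0,0,0,-0.261,0.33,0,1]
    - [0,0,0,-0.261,0.33,0,1]
    - [0,0,0,-0.261,0.33,0,1]
    - [0,0,0,-0.261,0.33,0,1]

```text
time_s: 13.2
tool_pos: [513.1, -377.2, 199.0]
tcp_rot: [-0.001, 0.982, 0.191, -0.001]
wrist_force: [0.6, 0.8, 0.4]
grip_width: 0.996
gripper_force: 0.0
```

```bash
python3 - <<'E'
from h import *
row([515,-375.4,62])
s=grab("scene"); t=grab("top")
for c,st in blobs(s,(85,180,240,300),(0,0,120),(180,70,255),60,3): print(c,st)
print("top")
for c,st in blobs(t,(190,175,270,225),(0,0,120),(180,70,255),60,3): print(c,st)
a=cv2.resize(t["img"][145:225,170:290,::-1],None,fx=3,fy=3,interpolation=cv2.INTER_CUBIC)
b=cv2.resize(s["img"][170:290,85:325,::-1],None,fx=3,fy=3,interpolation=cv2.INTER_CUBIC)
cv2.imwrite("pics/p4.png",np.vstack([np.hstack([a,np.zeros((240,360,3),np.uint8)]),b]))
E
```

```text
t 13.2 pos [ 513.1 -377.2  199. ] q [-0.82  0.6   1.2  -0.    1.35  0.37] F [0.6 0.8 0.4] w 1.0
turn [-0.002  0.001 -0.008] shift [ 0.0026 -0.0006  0.137 ]
[126.7 213.6] [119 208  17  13 104]
[124.9 234.4] [119 229  13  11 108]
[ 95.  243.1] [ 90 238  12  12 107]
[130.9 247.7] [123 241  15  12  98]
[168.6 267.7] [162 262  14  12 143]
[200.9 271.8] [193 265  16  16 167]
[173.5 281.4] [165 274  16  13 108]
top
[207.7 186.1] [201 179  14  15 149]
[255.7 217.1] [237 203  33  22 398]
[234.7 215.2] [226 211  20   9  78]
```

View pics/p4.png

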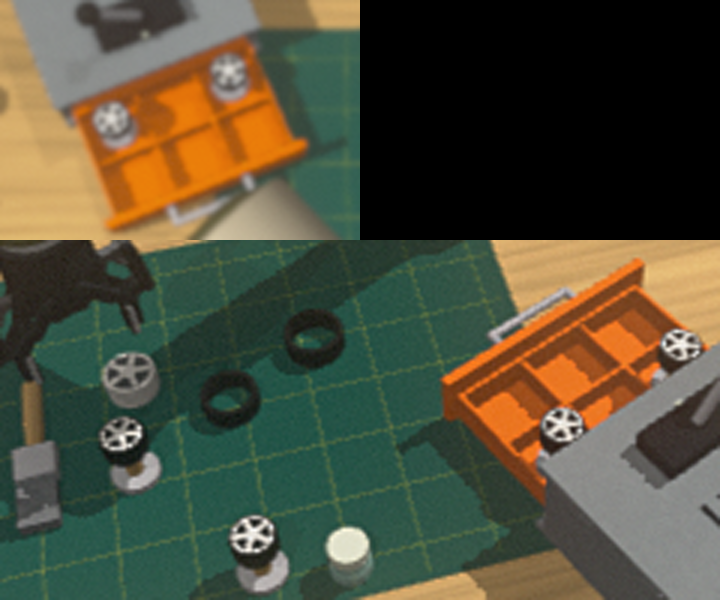

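Both placed stands are upright in the back row, at crop (112,125) and (228,75). D and A have not moved. Now I grasp D.

carry_out:
  rows:
    - [0,0,0,0.0025,-0.0005,0.04,1]
    - [0,0,0,0.0025,-0.0005,0.08,1]
    - [0,0,0,0.0025,-0.0005,0.11,1]
    - [0,0,0,0.0025,-0.0005,0.137,1]
    - [0,0,0,0.0025,-0.0005,0.137,1]
    - [0,0,0,0.0025,-0.0005,0.137,0]
    - [0,0,0,0.0025,-0.0005,0.137,0]
    - [0,0,0,0.0025,-0.0005,0.137,0]
    - [0,0,0,0.0025,-0.0005,0.137,0]
    - [0,0,0,0.0025,-0.0005,0.137,0]
  force: 40

```text
time_s: 14.3
tool_pos: [517.3, -374.0, 65.8]
tcp_rot: [0.001, 0.981, 0.193, 0.001]
wrist_force: [0.3, 1.0, 5.0]
grip_width: 0.501
gripper_force: 40.0
```

carry_out:
  rows:
    - [0,0,0,0,0,0,0]
    - [0,0,0,0,0,-0.02,0]
    - [0,0,0,0,0,-0.05,0]
    - [0,0,0,0,0,-0.09,0]
    - [0,0,0,0,0,-0.138,0]
    - [0,0,0,0,0,-0.138,0]
    - [0,0,0,0,0,-0.138,0]

```text
time_s: 15.0
tool_pos: [516.7, -373.7, 202.9]
tcp_rot: [0.001, 0.981, 0.193, 0.001]
wrist_force: [0.6, 0.7, -2.7]
grip_width: 0.504
gripper_force: 41.9
```

```bash
python3 -c "
from h import *
row(comp(-34,79,200))"
```

```text
t 15.0 pos [ 516.7 -373.7  202.9] q [-0.81  0.6   1.19  0.    1.35  0.37] F [ 0.6  0.7 -2.7] w 0.5
turn [ 0.002 -0.001 -0.004] shift [ 0.1868 -0.4861  0.0022]
```

carry_out:
  rows:
    - [0,0,0,0.01,-0.03,0,0]
    - [0,0,0,0.025,-0.07,0,0]
    - [0,0,0,0.04,-0.11,0,0]
    - [0,0,0,0.055,-0.15,0,0]
    - [0,0,0,0.07,-0.19,0,0]
    - [0,0,0,0.09,-0.23,0,0]
    - [0,0,0,0.105,-0.27,0,0]
    - [0,0,0,0.12,-0.31,0,0]
    - [0,0,0,0.135,-0.35,0,0]
    - [0,0,0,0.15,-0.39,0,0]

```text
time_s: 16.0
tool_pos: [506.5, 45.9, 200.4]
tcp_rot: [-0.001, 0.981, 0.193, -0.001]
wrist_force: [0.9, -0.2, -2.1]
grip_width: 0.497
gripper_force: 42.0
```

carry_out:
  rows:
    - [0,0,0,0.015,-0.04,0,0]
    - [0,0,0,0.027,-0.075,0,0]
    - [0,0,0,0.037,-0.096,0,0]
    - [0,0,0,0.037,-0.096,0,0]
    - [0,0,0,0.037,-0.096,0,0]
    - [0,0,0,0.037,-0.096,0,0]

```text
time_s: 16.6
tool_pos: [505.2, 146.1, 201.2]
tcp_rot: [0.0, 0.981, 0.193, -0.001]
wrist_force: [0.7, -1.1, -2.4]
grip_width: 0.494
gripper_force: 42.1
```

```bash
python3 -c "
from h import *
row(comp(-34,79,82))"
```

```text
t 16.6 pos [505.2 146.1 201.2] q [ 0.06  0.36  1.57 -0.    1.22  1.24] F [ 0.7 -1.1 -2.4] w 0.49
turn [-0.     0.001 -0.005] shift [ 0.0006 -0.0007  0.1192]
```

carry_out:
  rows:
    - [0,0,0,0.0005,-0.0005,0.03,0]
    - [0,0,0,0.0005,-0.0005,0.06,0]
    - [0,0,0,0.0005,-0.0005,0.085,0]
    - [0,0,0,0.0005,-0.0005,0.1,0]
    - [0,0,0,0.0005,-0.0005,0.11,0]
    - [0,0,0,0.0005,-0.0005,0.115,0]
    - [0,0,0,0.0005,-0.0005,0.119,0]
    - [0,0,0,0.0005,-0.0005,0.119,0]

```text
time_s: 17.4
tool_pos: [505.8, 147.4, 83.0]
tcp_rot: [0.0, 0.981, 0.193, 0.0]
wrist_force: [-0.3, 0.3, -1.5]
grip_width: 0.501
gripper_force: 42.2
```

carry_out:
  rows:
    - [0,0,0,0,0,0.001,0]
    - [0,0,0,0,0,0.001,0.75]
    - [0,0,0,0,0,0.001,0.75]
    - [0,0,0,0,0,0.001,0.75]
    - [0,0,0,0,0,-0.03,0.75]
    - [0,0,0,0,0,-0.07,0.75]
    - [0,0,0,0,0,-0.119,0.75]
    - [0,0,0,0,0,-0.119,0.75]
    - [0,0,0,0,0,-0.119,0.75]

```text
time_s: 18.3
tool_pos: [506.0, 147.7, 202.7]
tcp_rot: [0.0, 0.981, 0.193, 0.001]
wrist_force: [-0.9, 0.2, -1.1]
grip_width: 0.751
gripper_force: 0.0
```

```bash
python3 -c "
from h import *
s=grab('scene')
print([ (c,st[2:]) for c,st in blobs(s,(150,250,190,300),(0,0,120),(180,70,255),60,3)])
row([659.7,-271.1,200])"
```

```text
[(array([168.6, 267.7]), array([ 14,  12, 143], dtype=int32)), (array([173.5, 281.4]), array([ 16,  13, 106], dtype=int32))]
t 18.35 pos [505.5 147.6 201.5] q [ 0.06  0.36  1.57 -0.    1.22  1.24] F [-0.4 -0.4 -0.8] w 0.75
turn [-0.     0.    -0.004] shift [-0.016   0.4459  0.0014]
```

carry_out:
  rows:
    - [0,0,0,-0.016,0.446,0,1]
    - [0,0,0,-0.016,0.446,0,1]
    - [0,0,0,-0.016,0.446,0,1]
    - [0,0,0,-0.016,0.446,0,1]
    - [0,0,0,-0.016,0.446,0,1]
    - [0,0,0,-0.016,0.446,0,1]
    - [0,0,0,-0.016,0.446,0,1]
    - [0,0,0,-0.016,0.446,0,1]
    - [0,0,0,-0.016,0.446,0,1]
    - [0,0,0,-0.016,0.446,0,1]

```text
time_s: 19.35
tool_pos: [659.5, -276.5, 197.6]
tcp_rot: [-0.001, 0.982, 0.191, -0.002]
wrist_force: [-0.4, 0.4, -1.2]
grip_width: 1.0
gripper_force: 0.0
```

carry_out:
  rows:
    - [0,0,0,0,0,0,1]
    - [0,0,0,0,0,0,1]

```text
time_s: 19.55
tool_pos: [659.8, -270.1, 201.0]
tcp_rot: [-0.001, 0.981, 0.194, -0.001]
wrist_force: [0.2, -0.4, -0.4]
grip_width: 1.005
gripper_force: 0.0
```

```bash
python3 -c "
from h import *
s=grab('scene')
print([ (c,st[2:]) for c,st in blobs(s,(150,250,190,300),(0,0,120),(180,70,255),60,3)])
row([659.7,-271.1,62])"
```

```text
[(array([168.6, 267.7]), array([ 14,  12, 143], dtype=int32)), (array([173.5, 281.5]), array([ 16,  13, 105], dtype=int32))]
t 19.6 pos [ 659.9 -269.8  201.6] q [-0.55  0.79  0.87  0.    1.49  0.63] F [-0.2 -0.3  0.9] w 1.01
turn [-0.001  0.    -0.003] shift [-0.0006  0.0012  0.1396]
```

carry_out:
  rows:
    - [0,0,0,0,0.001,0.04,1]
    - [0,0,0,0,0.001,0.08,1]
    - [0,0,0,0,0.001,0.11,1]
    - [0,0,0,0,0.001,0.138,1]
    - [0,0,0,0,0.001,0.138,1]
    - [0,0,0,0,0.001,0.138,0]
    - [0,0,0,0,0.001,0.138,0]
    - [0,0,0,0,0.001,0.138,0]
    - [0,0,0,0,0.001,0.138,0]
    - [0,0,0,0,0.001,0.138,0]
  force: 40

```text
time_s: 20.6
tool_pos: [661.1, -272.2, 66.2]
tcp_rot: [0.001, 0.981, 0.193, 0.001]
wrist_force: [-2.3, 1.9, 5.5]
grip_width: 0.498
gripper_force: 40.0
```

carry_out:
  rows:
    - [0,0,0,0,0,0,0]
    - [0,0,0,0,0,-0.02,0]
    - [0,0,0,0,0,-0.05,0]
    - [0,0,0,0,0,-0.09,0]
    - [0,0,0,0,0,-0.138,0]
    - [0,0,0,0,0,-0.138,0]
    - [0,0,0,0,0,-0.138,0]

```text
time_s: 21.3
tool_pos: [660.5, -272.1, 203.2]
tcp_rot: [0.001, 0.981, 0.193, 0.001]
wrist_force: [-1.2, 0.2, -2.7]
grip_width: 0.501
gripper_force: 41.3
```

```bash
python3 -c "
from h import *
row(comp(-34,-79,200))"
```

```text
t 21.3 pos [ 660.5 -272.1  203.2] q [-0.55  0.79  0.86  0.    1.49  0.63] F [-1.2  0.2 -2.7] w 0.5
turn [ 0.002 -0.001 -0.004] shift [ 0.0159 -0.2886  0.0027]
```

carry_out:
  rows:
    - [0,0,0,0.002,-0.035,0,0]
    - [0,0,0,0.005,-0.08,0,0]
    - [0,0,0,0.008,-0.125,0,0]
    - [0,0,0,0.01,-0.17,0,0]
    - [0,0,0,0.012,-0.215,0,0]
    - [0,0,0,0.014,-0.255,0,0]
    - [0,0,0,0.016,-0.2885,0,0]
    - [0,0,0,0.016,-0.2885,0,0]
    - [0,0,0,0.016,-0.2885,0,0]
    - [0,0,0,0.016,-0.2885,0,0]

```text
time_s: 22.3
tool_pos: [565.8, 0.0, 201.1]
tcp_rot: [-0.0, 0.981, 0.193, -0.001]
wrist_force: [0.1, -1.1, -2.1]
grip_width: 0.502
gripper_force: 41.5
```

```bash
python3 -c "
from h import *
row(comp(-34,-79,83))"
```

```text
t 22.3 pos [565.8   0.  201.1] q [-0.21  0.44  1.44 -0.    1.26  0.98] F [ 0.1 -1.1 -2.1] w 0.5
turn [-0.     0.001 -0.005] shift [ 0.0005 -0.0008  0.1181]
```

carry_out:
  rows:
    - [0,0,0,0.0005,-0.001,0.03,0]
    - [0,0,0,0.0005,-0.001,0.06,0]
    - [0,0,0,0.0005,-0.001,0.085,0]
    - [0,0,0,0.0005,-0.001,0.1,0]
    - [0,0,0,0.0005,-0.001,0.11,0]
    - [0,0,0,0.0005,-0.001,0.115,0]
    - [0,0,0,0.0005,-0.001,0.119,0]
    - [0,0,0,0.0005,-0.001,0.119,0]

```text
time_s: 23.1
tool_pos: [566.0, 1.8, 83.0]
tcp_rot: [0.0, 0.981, 0.193, 0.0]
wrist_force: [-0.7, 0.1, -1.6]
grip_width: 0.503
gripper_force: 41.6
```

carry_out:
  rows:
    - [0,0,0,0,0,0.001,0]
    - [0,0,0,0,0,0.001,0.75]
    - [0,0,0,0,0,0.001,0.75]
    - [0,0,0,0,0,0.001,0.75]
    - [0,0,0,0,0,-0.03,0.75]
    - [0,0,0,0,0,-0.07,0.75]
    - [0,0,0,0,0,-0.119,0.75]
    - [0,0,0,0,0,-0.119,0.75]
    - [0,0,0,0,0,-0.119,0.75]

```text
time_s: 24.0
tool_pos: [566.1, 2.0, 202.8]
tcp_rot: [0.0, 0.981, 0.193, 0.001]
wrist_force: [0.1, -0.3, -1.6]
grip_width: 0.747
gripper_force: 0.0
```

```bash
python3 -c "
from h import *
row(comp(-160,0,200))"
```

```text
t 24.0 pos [566.1   2.  202.8] q [-0.2   0.44  1.44  0.    1.26  0.98] F [ 0.1 -0.3 -1.6] w 0.75
turn [ 0.001 -0.002 -0.004] shift [-0.127  -0.0776  0.0025]
```

carry_out:
  rows:
    - [0,0,0,-0.127,-0.0775,0,0]
    - [0,0,0,-0.127,-0.0775,0,0]
    - [0,0,0,-0.127,-0.0775,0,0]
    - [0,0,0,-0.127,-0.0775,0,0]
    - [0,0,0,-0.127,-0.0775,0,0]
    - [0,0,0,-0.127,-0.0775,0,0]

```text
time_s: 24.6
tool_pos: [419.8, 25.4, 201.6]
tcp_rot: [0.0, 0.981, 0.193, -0.0]
wrist_force: [-0.2, -0.1, -0.0]
grip_width: 0.002
gripper_force: 0.0
```

```bash
python3 - <<'E'
from h import *
row(comp(-160,0,62))
s=grab("scene"); t=grab("top")
a=cv2.resize(t["img"][95:225,160:290,::-1],None,fx=3,fy=3,interpolation=cv2.INTER_CUBIC)
b=cv2.resize(s["img"][165:295,215:345,::-1],None,fx=3,fy=3,interpolation=cv2.INTER_CUBIC)
cv2.imwrite("pics/p5.png",np.hstack([a,b]))
E
```

```text
t 24.6 pos [419.8  25.4 201.6] q [-0.22  0.13  1.86 -0.    1.15  0.96] F [-0.2 -0.1 -0. ] w 0.0
turn [ 0.     0.    -0.004] shift [-0.0004 -0.0005  0.1396]
```

View pics/p5.png

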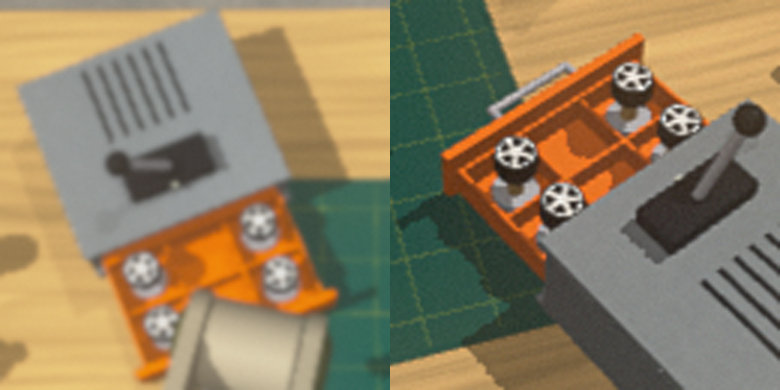

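All four stands are upright in their compartments and the cabinet opening is clear. With the jaws shut, I go down in front of the handle and push.

carry_out:
  rows:
    - [0,0,0,0,0,0.04,0]
    - [0,0,0,0,0,0.08,0]
    - [0,0,0,0,0,0.12,0]
    - [0,0,0,0,0,0.139,0]
    - [0,0,0,0.01,0,0.139,0]
    - [0,0,0,0.02,0,0.139,0]
    - [0,0,0,0.025,0,0.139,0]
    - [0,0,0,0.03,0,0.139,0]
    - [0,0,0,0.034,0,0.139,0]
    - [0,0,0,0.038,0,0.139,0]

```text
time_s: 25.7
tool_pos: [454.4, 40.1, 63.2]
tcp_rot: [0.0, 0.981, 0.193, 0.0]
wrist_force: [-2.6, -1.9, 1.6]
grip_width: 0.003
gripper_force: 1.4
```

carry_out:
  rows:
    - [0,0,0,0.004,0,0,0]
    - [0,0,0,0.009,0,0,0]
    - [0,0,0,0.015,0,0,0]
    - [0,0,0,0.022,0,0,0]
    - [0,0,0,0.03,0,0,0]
    - [0,0,0,0.038,0,0,0]
    - [0,0,0,0.046,0,0,0]
    - [0,0,0,0.054,0,0,0]
    - [0,0,0,0.062,0,0,0]
    - [0,0,0,0.07,0,0,0]

```text
time_s: 26.7
tool_pos: [519.5, 66.9, 62.8]
tcp_rot: [-0.0, 0.981, 0.193, -0.0]
wrist_force: [-1.6, -0.0, 0.0]
grip_width: 0.002
gripper_force: 0.8
```

carry_out:
  rows:
    - [0,0,0,0.008,0,0,0]
    - [0,0,0,0.016,0,0,0]
    - [0,0,0,0.024,0,0,0]
    - [0,0,0,0.032,0,0,0]
    - [0,0,0,0.039,0,0,0]
    - [0,0,0,0.045,0,0,0]
    - [0,0,0,0.05,0,0,0]
    - [0,0,0,0.054,0,0,0]
    - [0,0,0,0.057,0,0,0]
    - [0,0,0,0.06,0,0,0]

```text
time_s: 27.7
tool_pos: [574.6, 89.3, 62.9]
tcp_rot: [0.0, 0.981, 0.193, -0.0]
wrist_force: [-1.6, -0.3, 0.1]
grip_width: -0.001
gripper_force: 0.7
```

```bash
python3 -c "
from h import *
row(comp(40,0,62))
g=grab('scene')
h=cv2.cvtColor(g['img'],cv2.COLOR_RGB2HSV); m=cv2.inRange(h[170:300,225:345],(5,180,60),(20,255,255)); print((m>0).sum())"
```

```text
t 27.7 pos [574.6  89.3  62.9] q [-0.05  0.64  1.52 -0.    0.98  1.14] F [-1.6 -0.3  0.1] w -0.0
turn [-0.     0.    -0.004] shift [ 0.0321 -0.0009  0.0009]
194
```

carry_out:
  rows:
    - [0,0,0,0.003,0,0,0]
    - [0,0,0,0.006,0,0,0]
    - [0,0,0,0.009,0,0,0]
    - [0,0,0,0.012,0,0,0]
    - [0,0,0,0.014,0,0,0]

```text
time_s: 28.25
tool_pos: [587.1, 94.5, 62.9]
tcp_rot: [0.0, 0.981, 0.193, -0.001]
wrist_force: [-4.3, -1.4, 1.8]
grip_width: -0.004
gripper_force: 2.4
```

carry_out:
  rows:
    - [0,0,0,0.002,0,0,0]
    - [0,0,0,0.004,0,0,0]
    - [0,0,0,0.006,0,0,0]
    - [0,0,0,0.006,0,0,0]

```text
time_s: 28.65
tool_pos: [593.5, 97.0, 63.0]
tcp_rot: [0.0, 0.981, 0.193, 0.001]
wrist_force: [-0.5, -0.6, 0.9]
grip_width: 0.003
gripper_force: 0.0
```

carry_out:
  rows:
    - [0,0,0,0.002,0,0,0]
    - [0,0,0,0.004,0,0,0]
    - [0,0,0,0.005,0,0,0]
    - [0,0,0,0.006,0,0,0]
    - [0,0,0,0.006,0,0,0]

```text
time_s: 29.15
tool_pos: [595.3, 97.9, 62.7]
tcp_rot: [0.0, 0.981, 0.193, -0.005]
wrist_force: [-21.1, -9.8, 13.4]
grip_width: 0.004
gripper_force: 12.0
```

The force rose to the catch and dropped as it snapped in. It then met a firm stop at 23 N after about 152 mm of travel, so the drawer is home. I back off and rise.

carry_out:
  rows:
    - [0,0,0,-0.02,0,0,0]
    - [0,0,0,-0.05,0,0,0]
    - [0,0,0,-0.08,0,0,0]
    - [0,0,0,-0.08,0,-0.05,1]
    - [0,0,0,-0.08,0,-0.1,1]
    - [0,0,0,-0.08,0,-0.15,1]
    - [0,0,0,-0.08,0,-0.205,1]
    - [0,0,0,-0.08,0,-0.205,1]
    - [0,0,0,-0.08,0,-0.205,1]

```text
time_s: 30.05
tool_pos: [524.9, 68.9, 268.9]
tcp_rot: [0.0, 0.981, 0.193, 0.001]
wrist_force: [-0.2, 0.4, 0.4]
grip_width: 0.991
gripper_force: 0.0
```

```bash
python3 - <<'E'
from h import *
row(comp(133,53,268))
s=grab("scene"); t=grab("top")
a=cv2.resize(t["img"][95:225,160:290,::-1],None,fx=3,fy=3,interpolation=cv2.INTER_CUBIC)
b=cv2.resize(s["img"][165:295,215:345,::-1],None,fx=3,fy=3,interpolation=cv2.INTER_CUBIC)
cv2.imwrite("pics/p6.png",np.hstack([a,b]))
h=cv2.cvtColor(s['img'],cv2.COLOR_RGB2HSV); m=cv2.inRange(h[170:300,225:345],(5,180,60),(20,255,255)); print((m>0).sum())
for f,b,k in((t,(190,120,225,160),0),(s,(315,190,350,222),0)):
    print([(c,st) for c,st in blobs(f,b,(0,0,0),(180,255,60),25)])
E
```

```text
t 30.05 pos [524.9  68.9 268.9] q [-0.09  0.31  1.46  0.    1.38  1.09] F [-0.2  0.4  0.4] w 0.99
turn [ 0.001 -0.003 -0.004] shift [ 0.1786 -0.0543  0.0013]
5
[]
[]
```

View pics/p6.png

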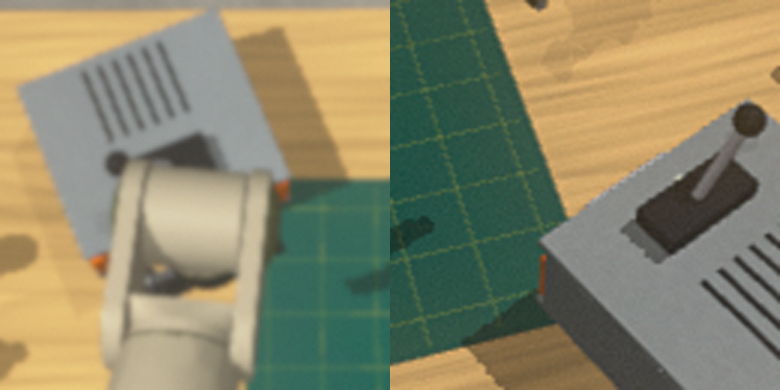

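The drawer is home: only slivers of the orange front show at the cabinet's edges. The lever still leans left, with its knob at crop (749,120). I straddle the knob with open jaws.

carry_out:
  rows:
    - [0,0,0,0.1785,-0.054,0,1]
    - [0,0,0,0.1785,-0.054,0,1]
    - [0,0,0,0.1785,-0.054,0,1]
    - [0,0,0,0.1785,-0.054,0,1]
    - [0,0,0,0.1785,-0.054,0,1]
    - [0,0,0,0.1785,-0.054,0,1]
    - [0,0,0,0.1785,-0.054,0,1]
  force: 20

```text
time_s: 30.85
tool_pos: [668.7, 185.9, 267.2]
tcp_rot: [-0.0, 0.981, 0.193, -0.001]
wrist_force: [-0.0, -0.1, -0.1]
grip_width: 1.0
gripper_force: 0.0
```

```bash
python3 -c "
from h import *
row(comp(133,53,200))"
```

```text
t 30.85 pos [668.7 185.9 267.2] q [ 0.1   0.71  0.84 -0.    1.59  1.29] F [-0.  -0.1 -0.1] w 1.0
turn [-0.     0.002 -0.005] shift [ 0.0013 -0.0006  0.0672]
```

Now I lower to 200 mm and swing toward the right (tool +y) by 53 mm.

carry_out:
  rows:
    - [0,0,0,0.001,0,0.02,1]
    - [0,0,0,0.001,0,0.04,1]
    - [0,0,0,0.001,0,0.06,1]
    - [0,0,0,0.001,0,0.068,1]
    - [0,0,0,0.001,0,0.068,1]

```text
time_s: 31.35
tool_pos: [669.5, 186.3, 199.5]
tcp_rot: [-0.0, 0.981, 0.193, -0.001]
wrist_force: [-0.0, -0.2, 0.9]
grip_width: 0.997
gripper_force: 0.0
```

carry_out:
  rows:
    - [0,0,0,0,0.01,0,1]
    - [0,0,0,0,0.02,0,1]
    - [0,0,0,0,0.028,0,1]
    - [0,0,0,0,0.034,0,1]
    - [0,0,0,0,0.04,0,1]
    - [0,0,0,0,0.045,0,1]
    - [0,0,0,0,0.05,0,1]
    - [0,0,0,0,0.053,0,1]
    - [0,0,0,0,0.053,0,1]

```text
time_s: 32.25
tool_pos: [690.4, 137.0, 199.7]
tcp_rot: [0.0, 0.981, 0.193, -0.0]
wrist_force: [0.5, -0.1, 0.3]
grip_width: 1.0
gripper_force: 0.0
```

```bash
python3 -c "
from h import *
row(comp(133,0,205))"
```

```text
t 32.25 pos [690.4 137.  199.7] q [ 0.03  0.76  0.92 -0.    1.46  1.21] F [ 0.5 -0.1  0.3] w 1.0
turn [ 0.001  0.    -0.005] shift [-0.0002 -0.0011 -0.0053]
```

carry_out:
  rows:
    - [0,0,0,0,0,-0.004,0.8]
    - [0,0,0,0,0,-0.004,0.7]
    - [0,0,0,0,0,-0.004,0.6]
    - [0,0,0,0,0,-0.004,0.5]
    - [0,0,0,0,0,-0.004,0.42]
    - [0,0,0,0,0,-0.004,0.36]
    - [0,0,0,0,0,-0.004,0.36]
    - [0,0,0,0,0,-0.004,0.3]
    - [0,0,0,0,0,-0.004,0.3]
  force: 20

```text
time_s: 33.15
tool_pos: [690.2, 137.7, 203.9]
tcp_rot: [0.0, 0.981, 0.193, -0.0]
wrist_force: [0.2, 0.4, 1.0]
grip_width: 0.331
gripper_force: 19.6
```

```bash
python3 - <<'E'
from h import *
row(comp(133,0,205))
s=grab("scene"); t=grab("top")
cv2.imwrite("pics/p7.png",cv2.resize(s["img"][165:295,215:345,::-1],None,fx=4,fy=4,interpolation=cv2.INTER_CUBIC))
E
```

```text
t 33.15 pos [690.2 137.7 203.9] q [ 0.03  0.76  0.91 -0.    1.47  1.21] F [0.2 0.4 1. ] w 0.33
turn [ 0.     0.    -0.004] shift [-0.0003 -0.0003 -0.0011]
```

The jaws closed at 28 mm on the knob, centred over the hinge. I release, rise and clear away, then measure the knob.

carry_out:
  rows:
    - [0,0,0,0,0,0,0.6]
    - [0,0,0,0,0,0,0.8]
    - [0,0,0,0,0,0,0.8]
    - [0,0,0,0,0,-0.03,0.8]
    - [0,0,0,0,0,-0.07,0.8]
    - [0,0,0,-0.05,0,-0.08,0.8]
    - [0,0,0,-0.1,0,-0.08,0.8]
    - [0,0,0,-0.15,0,-0.08,0.8]
    - [0,0,0,-0.2,0,-0.08,0.8]
    - [0,0,0,-0.25,0,-0.08,0.8]

```text
time_s: 34.25
tool_pos: [457.7, 42.9, 283.8]
tcp_rot: [0.0, 0.981, 0.193, 0.0]
wrist_force: [1.8, -0.1, 1.2]
grip_width: 0.797
gripper_force: 0.0
```

carry_out:
  rows:
    - [0,0,0,-0.05,0.05,0,0.8]
    - [0,0,0,-0.05,0.1,0,0.8]
    - [0,0,0,-0.05,0.15,0,0.8]
    - [0,0,0,-0.05,0.2,0,0.8]
    - [0,0,0,-0.05,0.25,0,0.8]
    - [0,0,0,-0.05,0.25,0,0.8]
    - [0,0,0,-0.05,0.25,0,0.8]

```text
time_s: 34.95
tool_pos: [508.4, -208.9, 283.1]
tcp_rot: [-0.0, 0.981, 0.192, -0.0]
wrist_force: [-0.0, 0.5, -0.3]
grip_width: 0.8
gripper_force: 0.0
```

```bash
python3 - <<'E'
from h import *
row(comp(133,0,205))
s=grab("scene"); t=grab("top")
K=comp(133,0,215)
for y in(-20,-10,0,10,20,53):
    print(y,proj(t,comp(133,y,130+np.sqrt(85**2-y*y))).round(1),proj(s,comp(133,y,130+np.sqrt(85**2-y*y))).round(1))
g=cv2.cvtColor(s["img"],cv2.COLOR_RGB2GRAY); u,v=proj(s,K).round().astype(int)
print(u,v); print(g[v-12:v+22:1,u-14:u+16:1])
h=cv2.cvtColor(s['img'],cv2.COLOR_RGB2HSV); m=cv2.inRange(h[170:300,225:345],(5,180,60),(20,255,255)); print((m>0).sum())
E
```

```text
t 34.95 pos [ 508.4 -208.9  283.1] q [-0.6   0.35  1.36 -0.    1.43  0.58] F [-0.   0.5 -0.3] w 0.8
turn [-0.     0.001 -0.007] shift [ 0.2988 -0.2529  0.0781]
-20 [218.3 139.5] [315.2 214.5]
-10 [215.5 140.4] [318.2 212.1]
0 [212.7 141.5] [321. 210.]
10 [210.  142.6] [323.8 208.3]
20 [207.3 143.9] [326.4 206.8]
53 [198.9 148.9] [334.5 204.6]
321 210
[[177 180 178 ... 142 160 175]
 [178 178 179 ... 138 138 151]
 [184 180 179 ... 136 137 139]
 ...
 [ 52  59  53 ...  44  49  75]
 [ 52  58  54 ...  43  60 103]
 [ 58  59  53 ...  71 101 137]]
6
```

```bash
python3 - <<'E'
from h import *
np.set_printoptions(linewidth=200)
s=grab("scene"); g=cv2.cvtColor(s["img"],cv2.COLOR_RGB2GRAY); u,v=321,210
print(g[v-8:v+20,u-12:u+14])
t=grab("top"); g=cv2.cvtColor(t["img"],cv2.COLOR_RGB2GRAY); print(g[134:156,200:230])
E
```

```text
[[169 168 166 170 169 168 170 174 174 178 178 175 175 174 174 173 169 169 152 132 135 137 133 138 133 137]
 [172 172 173 176 174 179 175 174 175 179 177 177 176 178 176 168 140 137 136 134 137 138 135 140 137 136]
 [174 174 175 175 177 175 177 175 182 178 176 178 182 179 177 152 139 134 136 135 136 136 139 138 134 135]
 [177 175 174 176 172 174 177 178 177 163 106  85  88  97 122 136 138 139 136 136 137 137 137 136 134 136]
 [174 175 171 177 175 177 179 163 103  69  55  51  53  54  65  82 119 140 137 137 135 140 134 135 134 135]
 [174 175 176 178 177 175 175 125  58  52  54  57  56  61  60  58  92 140 141 142 138 136 137 136 137 138]
 [176 174 173 173 171 180 158  72  45  55  62  58  58  66  68  61  67 106 137 141 137 137 136 138 138 137]
 [173 176 176 180 182 177 129  58  50  53  57  58  61  62  61  55  55  87 138 139 139 137 139 139 137 137]
 [178 182 183 183 183 168  92  51  54  54  59  56  58  60  58  56  52  73 121 137 138 137 137 136 136 138]
 [185 183 182 172 160 136  81  51  53  53  53  55  61  56  56  55  53  76 121 139 138 137 138 135 138 136]
 [182 179 167 144 145 132 101 
[... 3903 characters left out ...]
 58  60  61  66  81  94  93  82  67  58  56  55  56  57  57  58  59  58  57  57  58]
 [ 79  63  60  60  61  60  59  59  59  60  58  59  64  68  78  77  73  64  58  58  58  59  58  58  57  57  58  55  56  57]
 [ 89  67  61  59  58  60  58  59  60  59  57  57  57  60  63  64  64  60  58  59  59  59  58  59  56  56  56  59  61  67]
 [101  76  63  61  60  60  58  58  60  58  60  57  60  56  58  57  60  60  60  58  58  59  56  56  58  58  65  77  85  98]
 [112  86  67  63  60  59  60  60  59  60  57  58  57  58  58  59  61  65  67  63  57  55  57  60  66  78  90 106 119 127]
 [120  94  71  63  61  58  59  61  58  59  58  56  59  57  58  60  70  91 102  86  66  63  69  80  92 106 120 131 137 143]]
```

```bash
python3 - <<'E'
from h import *
t,s=grab("top"),grab("scene")
for z in(140,150,170): print(z,[ (proj(t,comp(133,y,z)).round(1),proj(s,comp(133,y,z)).round(1)) for y in(-5,0,5)])
E
```

```text
140 [(array([216.5, 147.7]), array([316.2, 228.2])), (array([215.2, 148.2]), array([317.5, 227.3])), (array([213.9, 148.7]), array([318.9, 226.3]))]
150 [(array([216.2, 146.8]), array([316.6, 226. ])), (array([214.9, 147.3]), array([318. , 225.1])), (array([213.5, 147.9]), array([319.3, 224.1]))]
170 [(array([215.5, 145.1]), array([317.5, 221.5])), (array([214.2, 145.6]), array([318.9, 220.6])), (array([212.9, 146.1]), array([320.2, 219.7]))]
```

The stem lies on the y = 0 line at every height, so the lever is upright. I hand the job in.

```bash
python3 -c "
from plant import env
print(env.finish_job())"
```

```text
the job is handed in; nothing more can be done
None
```

The job is handed in: all four painted wheels stand upright in separate drawer compartments, the drawer is latched home, and the lever points straight up. I saw no bystander move, and the hand-in returned no verdict.

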